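# Feel along the carved band

## Task

A carved panel sits in a sprung cradle on the bench: feel its raised, arch-shaped band for rough spots. With the gripper's fingers closed, slide the fingertips lightly along the band from the square boss over each round boss in turn to the far end, keeping in touch with the panel on the way and never pressing it hard down onto its stops, then lift clear. Do not shift or lift the cradle, and leave everything standing on the panel and lying around it where it is.

Things in the scene. Friction and masses are not known exactly. Their poses are not given: they have to be found in the camera images.
- cradle: sprung finishing cradle: a loose plywood base 330 x 210 x 18 mm lying on the bench, about 3 kg, with a 14 mm thick dowel post rising 52 mm above the bench at each corner; origin at the centre of its underside, x along its length, z up. It may lie at any yaw. Friction of a light touch does not shift it
- panel (a joint): how far the carved panel is pressed down into the cradle, m: 0 at rest, 0.012 bottomed out. It moves straight down only and springs back up. It starts to give at about 1 N and needs about 1 N more per mm (about 5 N at 4 mm, 13 N bottomed), and is damped (about 40 N per m/s)
- panel_top (a point): centre of the top face of the carved panel (pale wood, 288 x 172 x 18 mm, same axes as the cradle), 52 mm above the bench at rest. A raised arch-shaped band of dark wood runs across it, 14 mm wide, its top 3 mm above the panel's face, with five bosses on it whose tops are 1.5 mm above the band
- boss1 (a point): the square boss (26 mm square, its top 19 mm square), where the trace starts; dark wood like the band, fixed to the panel, top 4.5 mm above the panel's face and 56.5 mm above the bench at rest; this point is the centre of its top
- band1 (a point): point on the top of the raised band, on its middle line, half way between boss 1 and boss 2 (about 30 mm from each along the band), 55 mm above the bench at rest. Band and bosses lie on one circular arc of 160 mm radius
- boss2 (a point): round low-domed boss, 26 mm across, the second; dark wood like the band, fixed to the panel, top 4.5 mm above the panel's face and 56.5 mm above the bench at rest; this point is the centre of its top
- band2 (a point): point on the top of the raised band, on its middle line, half way between boss 2 and boss 3 (about 30 mm from each along the band), 55 mm above the bench at rest. Band and bosses lie on one circular arc of 160 mm radius
- boss3 (a point): round low-domed boss, 26 mm across, the third (top of the arch); dark wood like the band, fixed to the panel, top 4.5 mm above the panel's face and 56.5 mm above the bench at rest; this point is the centre of its top
- band3 (a point): point on the top of the raised band, on its middle line, half way between boss 3 and boss 4 (about 30 mm from each along the band), 55 mm above the bench at rest. Band and bosses lie on one circular arc of 160 mm radius
- boss4 (a point): round low-domed boss, 26 mm across, the fourth; dark wood like the band, fixed to the panel, top 4.5 mm above the panel's face and 56.5 mm above the bench at rest; this point is the centre of its top
- band4 (a point): point on the top of the raised band, on its middle line, half way between boss 4 and boss 5 (about 30 mm from each along the band), 55 mm above the bench at rest. Band and bosses lie on one circular arc of 160 mm radius
- boss5 (a point): round low-domed boss, 26 mm across, the fifth and last, at the other end of the band, where the trace ends; dark wood like the band, fixed to the panel, top 4.5 mm above the panel's face and 56.5 mm above the bench at rest; this point is the centre of its top
- finial: bystander: loose turned dark wood finial, 28 mm across and 45 mm tall, standing on the panel inside the arch; origin at its foot
- pull: bystander: loose turned wooden drawer pull, 28 mm across and 32 mm tall, standing on the panel near a corner; origin at its foot
- bowl: bystander: loose wooden bowl, 92 mm across and 50 mm tall, on the bench to the left; origin at its foot
- screwdriver1: bystander: screwdriver with a blue handle, 190 mm long, lying on the bench to the right, pointing away from the robot; origin under its middle
- offcut: bystander: loose wooden block 70 x 40 x 30 mm on the bench to the right; origin under its centre
- glue: bystander: loose white bottle, 44 mm across and 90 mm tall, standing on the bench to the left; origin at its foot
- brush: bystander: small brush, 150 mm long, lying across the bench at the far right; origin under its middle

How it is judged:
On the way, in this order (a step that is already met when the one before it is completed fails the run):
1. the closed fingertips touch boss 1 (within 13 mm of its middle) (contact force between the fingers and cradle above 0.2 N and horizontal distance between the grasp point and boss1 below 0.013 m).
2. the fingertips still touch the panel half way between boss 1 and boss 2 (within 13 mm of the band's middle line there) (contact force between the fingers and cradle above 0.2 N and horizontal distance between the grasp point and band1 below 0.013 m).
3. the closed fingertips touch boss 2 (within 13 mm of its middle) (contact force between the fingers and cradle above 0.2 N and horizontal distance between the grasp point and boss2 below 0.013 m).
4. the fingertips still touch the panel half way between boss 2 and boss 3 (within 13 mm of the band's middle line there) (contact force between the fingers and cradle above 0.2 N and horizontal distance between the grasp point and band2 below 0.013 m).
5. the closed fingertips touch boss 3 (within 13 mm of its middle) (contact force between the fingers and cradle above 0.2 N and horizontal distance between the grasp point and boss3 below 0.013 m).
6. the fingertips still touch the panel half way between boss 3 and boss 4 (within 13 mm of the band's middle line there) (contact force between the fingers and cradle above 0.2 N and horizontal distance between the grasp point and band3 below 0.013 m).
7. the closed fingertips touch boss 4 (within 13 mm of its middle) (contact force between the fingers and cradle above 0.2 N and horizontal distance between the grasp point and boss4 below 0.013 m).
8. the fingertips still touch the panel half way between boss 4 and boss 5 (within 13 mm of the band's middle line there) (contact force between the fingers and cradle above 0.2 N and horizontal distance between the grasp point and band4 below 0.013 m).
9. the closed fingertips touch boss 5 (within 13 mm of its middle) (contact force between the fingers and cradle above 0.2 N and horizontal distance between the grasp point and boss5 below 0.013 m).
At the end, for the whole second after the job is handed in: The whole band has been traced in order; the fingers are off the panel, which has sprung back up (within 2 mm); cradle and all bystanders are at rest within 15 mm of where they began (value of joint panel below 0.002 m and contact force between the fingers and cradle below 0.1 N and distance of each of cradle, finial, pull, bowl, screwdriver1, offcut, glue, brush from where it was at the start of the episode below 0.015 m and linear speed of cradle below 0.02 m/s and linear speed of each of finial, pull, bowl, screwdriver1, offcut, glue, brush below 0.03 m/s); the robot touches nothing.
It fails at once if the panel is struck or pressed with more than 25 N (contact force between the fingers and cradle above 25 N).
It fails at once if the panel is pressed down onto its stops (11.5 mm or more) (value of joint panel above 0.0115 m).
It fails at once if the cradle is shifted by more than 15 mm or lifted by more than 6 mm (distance of cradle from where it was at the start of the episode above 0.015 m or height (world z) of cradle above 0.006 m).
It fails at once if a bystander is shifted, carried or lifted by more than 15 mm (distance of any of finial, pull, bowl, screwdriver1, offcut, glue, brush from where it was at the start of the episode above 0.015 m).
It fails at once if a standing bystander is knocked over (angle between any of finial, pull, bowl, glue's own z axis and vertical above 0.5 rad).
It also fails if it takes over 48 s, if anything falls off the work surface, if the arm or the gripper's body presses on something with over 40 N, if the wrist force passes 120 N, or if a joint passes its speed limit or range.

## Robot

A 7-joint arm with a two-finger parallel gripper is mounted at the origin on the work surface. World frame = base frame: x ahead of the robot, y to its left, z up, the work surface at z = 0. Lengths are in m, angles in rad, forces in N, time in s.
With the tool pointing down it reaches from about 0.35 to 0.9 m from the base axis. Payload 8.1 kg.
Tool frame: the origin (TCP) lies where the fingers leave the gripper's body, on its centre line; the fingertips stand 66 mm ahead of it and the grasp point (between the pads) lies 47 mm ahead of it (arm.tip_reach is the distance from the TCP to the fingertips, in m); z points along the fingers, y is the direction in which the jaws open and shut (so a half turn about z gives the same grasp; the last joint's range is limited). The gripper opens to 92 mm and grips with 3 to 60 N. Pads are 19 mm wide; open, the fingers measure 130 mm over their backs; the gripper's body (75 mm by 190 mm) begins 47 mm behind the grasp point.
Start: joints at [1.142, 0.434, 0.025, 1.573, -0.012, 1.134, -0.075], TCP at [0.2, -0.592, 0.292] pointing down, gripper open.
Joint ranges: [-2.62, 2.62], [-0.44, 2.09], [-1.27, 1.32], [0.08, 2.57], [-1.32, 4.46], [0.12, 2], [-2.74, 2.74]. Speed limits (rad/s): [2.22, 2.22, 3.01, 3.01, 3.14, 3.14, 3.14].

## Interface

Orientations are given as a rotation vector (axis times angle).
In Python, from cell import arm gives the robot as it stands.
- The arm moves only by the tool carry_out, never from a script. Its argument "plan" is a list of rows, each a list of 5 numbers: the shift along the world's x, y, z in cm, then the turn about the world's z in rad, then the finger opening in cm, from 0 to 9.18. In form: [[tx, ty, tz, spin, fingers], ...]. A call has 1 to 20 rows; each row is the pose to reach, as a shift and turn from the pose measured when the call began; what a row does not reach only later rows make up. A row lasts 1/10 s, in which the tool goes at most 50 mm and 8.59 degrees, less where a joint would pass 70% of its speed; a pose out of reach is approached as far as the arm can. A call with a gripper value outside its range is refused whole. The fingers move at their own pace and stop on an object; "squeeze" is the grip in N (left out, the last holds). Time passes only in rows, so rows that repeat a pose let the fingers close. It gives the time, the measured TCP pose, the force and the opening at its end, in the units of the state.
- arm.observe(): the state, without advancing time (a new reading comes with each control period).
- arm.get_image(name): name is "scene" or "side" or "wrist"; returns (picture, depth): 420x560x3 uint8, red, green, blue; 420x560 float32, m along the optical axis (not along the pixel's ray), 0 where there is no reading.
- arm.get_calibration(name): a dict with "intrinsics" (3x3 intrinsics, pixels), "rvec" (rotation vector, rad) and "tvec" (3), from world to camera coordinates, as OpenCV has them; the wrist camera has in their place "tool_from_camera" (4x4, takes a point from camera to tool coordinates, whose origin is the TCP and whose axes are the flange's). Camera axes: x right, y down, z forward; pixel columns grow to the right and rows downward; lengths in m; the calibration is good to about 2 mm. A picture is of the moment at which its call begins: read the wrist's pose just before it. get_calibration takes no time and is no camera call.
- arm.sign_off(): hands the job in, once; it reports no verdict.
The state is a dict: "clock": time; "joints": joint angles; "dq": joint speeds; "joint_efforts": joint torques, N m; "position": TCP position; "ee_rot": TCP orientation; "force": force on the tool from outside, world axes, zero at the start; "ft_torque": the same for the moment, N m; "width": opening from 0.0 (shut) to 1.0 (fully open).
Only numpy, scipy, OpenCV 4.12 (cv2) and the standard library are available. Lean on these libraries where they do the work, as an engineer would, in place of code of your own. Each camera call takes 0.05 s, during which the arm holds its last target. There are 200 camera calls.

## Working session

There is one attempt and no reset: what is moved stays moved. The work goes in short steps, Python scripts to look and compute and a tool call to move; the robot and the scene stay as the last step left them, time stands still between calls to the robot, and variables do not carry over. Pictures are saved under pics/ and viewed, about 8 in all and at most 12, crops included, and the job is handed in when it is done.

Besides the shell and the picture viewer there is one more tool, called after "Call:" by a JSON object that holds its "op" and its "data", one argument or row to a line. carry_out: Moves the arm, as the interface text tells. Its arguments: {"type":"object","properties":{"plan":{"type":"array"},"squeeze":{"type":"number"}},"required":["plan"]}

```bash
mkdir -p pics; python3 - <<'E'
from cell import arm
import cv2,numpy as np
s=arm.observe();print(s)
for n in("scene","side"):
    p,d=arm.get_image(n);cv2.imwrite(f"pics/{n}0.png",p[:,:,::-1]);np.savez(f"{n}0.npz",p=p,d=d)
    c=arm.get_calibration(n);print(n,c)
print(arm.get_calibration("wrist"))
E
```

```text
{'clock': 0.0, 'joints': array([ 1.14242757,  0.4351942 ,  0.02498661,  1.5740987 , -0.01162645,
        1.13399314, -0.07511836]), 'dq': array([ 5.05962969e-05,  1.54336237e-03,  3.22360734e-04, -2.89067466e-05,
        4.78648578e-04, -2.54344592e-04, -9.42596257e-04]), 'joint_efforts': array([-3.65080505e-04, -6.67845011e+01,  9.84906927e-01, -3.14462686e+01,
       -6.04222692e-02,  4.28609911e-02,  1.81037103e-04]), 'position': array([ 0.19984625, -0.59175543,  0.2914623 ]), 'ee_rot': array([-3.09855468e+00, -5.09039721e-01,  5.81973082e-04]), 'force': array([-0.46102632, -0.12894841, -0.38116116]), 'ft_torque': array([-0.00231106,  0.05060371, -0.07164477]), 'width': 1.0020531524694807}
scene {'intrinsics': array([[490.33372626,   0.        , 279.14645504],
       [  0.        , 490.33372626, 208.59349325],
       [  0.        ,   0.        ,   1.        ]]), 'rvec': array([ 1.77792659,  1.8727539 , -0.64467303]), 'tvec': array([ 0.01930037, -0.41427616,  1.57931604])}
side {'intrinsics': array([[488.93279986,   0.        , 277.04292059],
       [  0.        , 488.93279986, 214.19527889],
       [  0.        ,   0.        ,   1.        ]]), 'rvec': array([ 2.28249089, -0.34668874,  0.14107435]), 'tvec': array([-0.53611304,  0.17080326,  0.8083253 ])}
{'intrinsics': array([[322.2034036 ,   0.        , 284.10334397],
       [  0.        , 322.2034036 , 210.66121434],
       [  0.        ,   0.        ,   1.        ]]), 'tool_from_camera': array([[ 1.77905487e-04, -9.66356294e-01, -2.57207078e-01,
         6.98317629e-02],
       [ 9.99998712e-01,  5.82121626e-04, -1.49541623e-03,
        -2.72706764e-04],
       [ 1.59483069e-03, -2.57206481e-01,  9.66355153e-01,
        -9.31153730e-02],
       [ 0.00000000e+00,  0.00000000e+00,  0.00000000e+00,
         1.00000000e+00]])}
```

View pics/scene0.png

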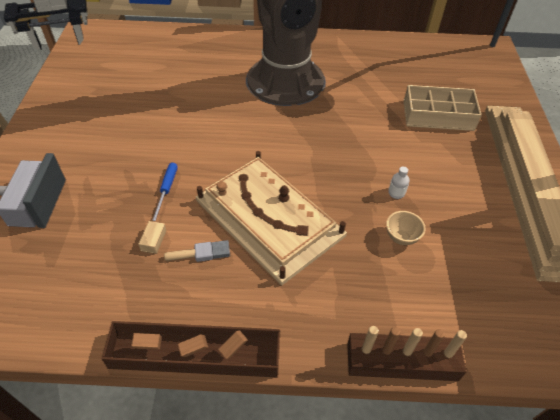

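View pics/side0.png

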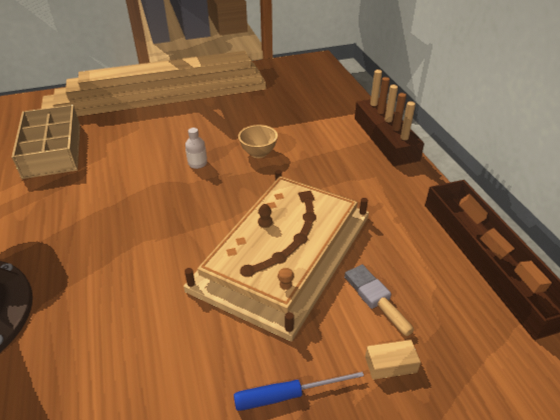

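The scene view shows the cradle at about (270,215), with the square boss at (302,230) and the far boss at (243,178). The side view shows the square boss at (306,197), boss 3 at (300,239), the far boss at (247,270), the finial at (265,215) and the pull at (286,278). Next I'll rectify both views onto the band plane.

```bash
cat > h.py <<'E'
import numpy as np,cv2
from cell import arm
def fixed(n):
    c=arm.get_calibration(n);R=cv2.Rodrigues(c["rvec"])[0];return c["intrinsics"],R,c["tvec"]
def wrist(pos,rot):
    c=arm.get_calibration("wrist");T=np.eye(4);T[:3,:3]=cv2.Rodrigues(np.array(rot))[0];T[:3,3]=pos
    W=np.linalg.inv(T@c["tool_from_camera"]);return c["intrinsics"],W[:3,:3],W[:3,3]
def onplane(cam,uv,z):
    K,R,t=cam;r=R.T@np.linalg.inv(K)@np.array([*uv,1.]);o=-R.T@t;return o+r*(z-o[2])/r[2]
def rect(cam,p,x0,y0,z,n=(400,500),s=0.001):
    # row: x decreasing from top, col: y decreasing (robot looking ahead)
    K,R,t=cam;X=x0-np.arange(n[0])*s;Y=y0-np.arange(n[1])*s
    X,Y=np.meshgrid(X,Y,indexing="ij");P=np.stack([X,Y,0*X+z],-1)@R.T+t
    q=P@K.T;q=(q[...,:2]/q[...,2:]).astype(np.float32)
    return cv2.remap(p,q[...,0],q[...,1],cv2.INTER_LINEAR)
E
python3 - <<'E'
from h import *
B={"scene":[(302,230),(276,223),(257,211),(246,196),(243,178)],"side":[(306,197),(309,216),(300,239),(278,258),(247,270)]}
for n in B: print(n,[onplane(fixed(n),u,.056).round(3) for u in B[n]])
c=onplane(fixed("side"),(300,239),.056)
out=[]
for n in B:
    p=np.load(n+"0.npz")["p"];out.append(rect(fixed(n),p,c[0]+.2,c[1]+.2,.055,(400,400)))
cv2.imwrite("pics/rect0.png",np.hstack(out)[:,:,::-1]);print(c)
E
```

```text
scene [array([0.64 , 0.061, 0.056]), array([0.623, 0.   , 0.056]), array([ 0.59 , -0.047,  0.056]), array([ 0.545, -0.077,  0.056]), array([ 0.486, -0.089,  0.056])]
side [array([0.636, 0.052, 0.056]), array([ 0.623, -0.001,  0.056]), array([ 0.587, -0.052,  0.056]), array([ 0.537, -0.084,  0.056]), array([ 0.481, -0.094,  0.056])]
[ 0.58733177 -0.05245828  0.056     ]
```

View pics/rect0.png

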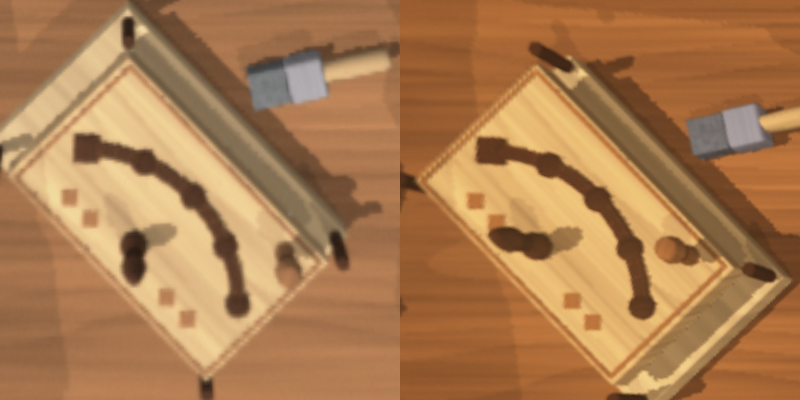

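The rectified views agree to about 4 mm, with bosses at (87,148)…(237,303) on the left and (90,151)…(242,306) on the right. I'll move above the panel with the fingers closing, then look with the wrist camera.

Call:
{"op": "carry_out", "data": {
  "plan": [
    [1, 2, 0, 0, 0],
    [3, 5, 0, 0, 0],
    [5.5, 9, 0, 0, 0],
    [8, 13, 0, 0, 0],
    [10.5, 17, 0, 0, 0],
    [13, 21, 0, 0, 0],
    [15.5, 25, 0, 0, 0],
    [18, 29, 0, 0, 0],
    [20.5, 33, 0, 0, 0],
    [23, 37, 0, 0, 0],
    [25.5, 41, 0, 0, 0],
    [28, 45, 0, 0, 0],
    [30.5, 49, 0, 0, 0],
    [33, 53, 0, 0, 0],
    [35, 56.5, 0, 0, 0],
    [36, 58, 0, 0, 0],
    [36, 58, 0, 0, 0],
    [36, 58, 0, 0, 0],
    [36, 58, 0, 0, 0],
    [36, 58, 0, 0, 0]
  ],
  "squeeze": 10
}}

```text
clock: 2.1
position: [0.5594, -0.0133, 0.2915]
ee_rot: [-3.1, -0.506, 0.001]
force: [0.1, -1.2, -0.2]
width: 0.01
```

```bash
python3 - <<'E'
from h import *
s=arm.observe();print(s["position"],s["ee_rot"],s["width"],s["force"],s["clock"])
p,d=arm.get_image("wrist");np.savez("w1.npz",p=p,d=d,pos=s["position"],rot=s["ee_rot"])
r=rect(wrist(s["position"],s["ee_rot"]),p,.74,.15,.0555,(400,350),.0008)
r=rect(wrist(s["position"],s["ee_rot"]),p,.74,.13,.0555,(600,560),.0005)
cv2.imwrite("pics/w1.png",r[:,:,::-1])
E
```

```text
[ 0.55939264 -0.01331588  0.29153776] [-3.09985167e+00 -5.06049500e-01  1.15312318e-03] 0.009670533810101425 [ 0.11330618 -1.18134276 -0.23706546] 2.1
```

View pics/w1.png

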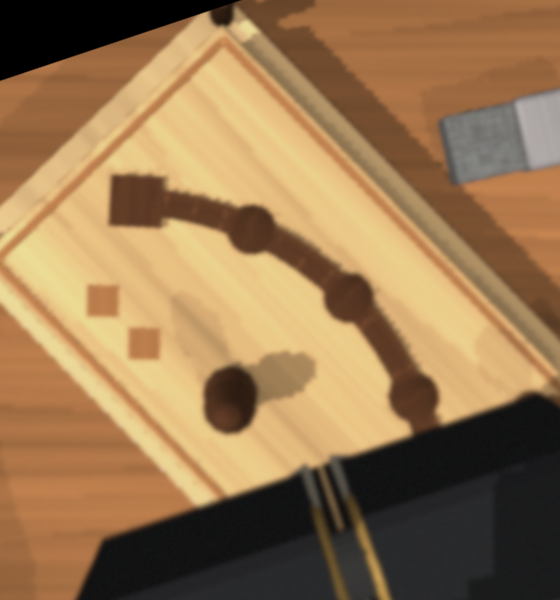

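The wrist view shows the square boss at (137,201) and round bosses at (251,229), (348,298) and (413,396). The finial is at (230,400), and boss 5 is hidden by the gripper. I'll fit the known arc to these points.

```bash
python3 - <<'E'
from h import *
W=np.array([[137,201],[251,229],[348,298],[413,396]]);W=np.c_[.74-W[:,1]*.0005,.13-W[:,0]*.0005]
S=np.array([[88.5,149.5],[147,163],[194.5,196],[227,246.5],[239.5,304.5]])*.001;S=np.c_[.7873-S[:,1],.1475-S[:,0]]
a=(np.arange(9)-4)*30/160;M=.16*np.c_[np.sin(a),np.cos(a)]
def fit(A,B):
    ca,cb=A.mean(0),B.mean(0);U,_,V=np.linalg.svd((A-ca).T@(B-cb));D=np.diag([1,np.linalg.det(U@V)]);R=(U@D@V);return lambda x:(x-ca)@R+cb
fw=fit(M[[0,2,4,6]],W);fs=fit(M[::2],S)
print((fw(M[[0,2,4,6]])-W).round(4).tolist(),(fs(M[::2])-S).round(4).tolist())
P=.6*fw(M)+.4*fs(M);print(fw(M).round(4),fs(M).round(4))
s=arm.observe()
for k in P: print(k.round(4),((k-s["position"][:2])*100).round(2))
print(s["position"][2]*100-6.6-5.2, arm.tip_reach)
E
```

```text
[[0.0003, 0.0009], [0.0001, -0.0001], [0.0002, -0.0003], [-0.0007, -0.0005]] [[0.001, 0.0005], [0.0004, 0.001], [-0.0008, -0.0003], [-0.0001, -0.0007], [-0.0005, -0.0005]]
[[ 0.6398  0.0624]
 [ 0.6355  0.0327]
 [ 0.6256  0.0044]
 [ 0.6107 -0.0215]
 [ 0.5912 -0.0443]
 [ 0.5678 -0.063 ]
 [ 0.5413 -0.077 ]
 [ 0.5127 -0.0858]
 [ 0.4829 -0.0892]] [[ 0.6388  0.0595]
 [ 0.6345  0.0298]
 [ 0.6247  0.0015]
 [ 0.6099 -0.0245]
 [ 0.5905 -0.0473]
 [ 0.5671 -0.0661]
 [ 0.5407 -0.0802]
 [ 0.5121 -0.0891]
 [ 0.4823 -0.0925]]
[0.6394 0.0612] [7.99 7.43]
[0.6351 0.0316] [7.56 4.47]
[0.6253 0.0033] [6.58 1.64]
[ 0.6104 -0.0227] [ 5.09 -0.96]
[ 0.5909 -0.0455] [ 3.14 -3.24]
[ 0.5675 -0.0642] [ 0.8  -5.11]
[ 0.5411 -0.0783] [-1.84 -6.52]
[ 0.5125 -0.0871] [-4.7 -7.4]
[ 0.4827 -0.0905] [-7.68 -7.74]
17.360154941817687 0.0655
```

Call:
{"op": "carry_out", "data": {
  "plan": [
    [3, 3, -2, 0, 0],
    [6, 5.5, -5, 0, 0],
    [8, 7.4, -8, 0, 0],
    [8, 7.4, -11, 0, 0],
    [8, 7.4, -13.5, 0, 0],
    [8, 7.4, -15, 0, 0],
    [8, 7.4, -15, 0, 0],
    [8, 7.4, -15, 0, 0],
    [8, 7.4, -15, 0, 0],
    [8, 7.4, -15, 0, 0]
  ]
}}

```text
clock: 3.15
position: [0.6402, 0.0608, 0.1432]
ee_rot: [-3.1, -0.506, -0.003]
force: [-0.4, -1.0, -0.1]
width: 0.007
```

```bash
python3 - <<'E'
from h import *
s=arm.observe();print(s["position"],s["ee_rot"],s["width"],s["force"],s["clock"])
o=[cv2.resize(arm.get_image(n)[0][y:y+150,x:x+200],(400,300),interpolation=3) for n,x,y in(("scene",180,130),("side",200,110))]
cv2.imwrite("pics/c1.png",np.hstack(o)[:,:,::-1])
E
```

```text
[0.64022557 0.06084844 0.14315143] [-3.09983208e+00 -5.05693917e-01 -3.02655246e-03] 0.006913189013886376 [-0.43009058 -1.03260753 -0.13345969] 3.15
```

View pics/c1.png

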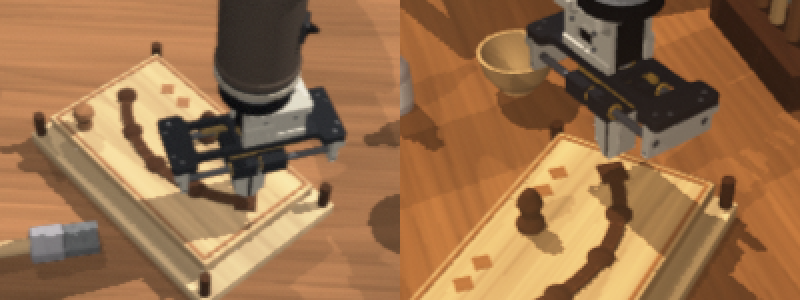

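```bash
python3 - <<'E'
from h import *
s=arm.observe();T=cv2.Rodrigues(s["ee_rot"])[0];pos=s["position"]
for n in("scene","side"):
    p,d=arm.get_image(n);K,R,t=fixed(n);v,u=np.nonzero(d>0);z=d[v,u]
    C=np.c_[(u-K[0,2])/K[0,0]*z,(v-K[1,2])/K[1,1]*z,z];X=((C-t)@R-pos)@T
    m=(abs(X[:,0])<.05)&(abs(X[:,1])<.11)&(X[:,2]<.075)&(X[:,2]>-.05);X=X[m]
    print(n)
    for a in np.arange(-.11,.11,.01):
        q=X[(X[:,1]>=a)&(X[:,1]<a+.01)]
        if len(q):print(round(a,2),len(q),"zmax",np.percentile(q[:,2],[90,98]).round(3),"x",q[:,0].min().round(3),q[:,0].max().round(3))
E
```

```text
scene
-0.1 80 zmax [-0.04 -0.03] x -0.036 0.037
-0.09 179 zmax [-0.013 -0.003] x -0.038 0.038
-0.08 134 zmax [-0.017 -0.011] x -0.037 0.038
-0.07 84 zmax [-0.016 -0.013] x -0.003 0.035
-0.06 52 zmax [-0.015 -0.014] x 0.006 0.032
-0.05 45 zmax [-0.015 -0.013] x 0.02 0.031
-0.04 50 zmax [-0.014 -0.009] x 0.021 0.035
-0.03 82 zmax [-0.011 -0.006] x 0.018 0.037
-0.02 105 zmax [0.045 0.056] x 0.008 0.037
-0.01 124 zmax [0.055 0.063] x 0.007 0.037
-0.0 111 zmax [0.052 0.061] x -0.02 0.037
0.01 175 zmax [0.04  0.051] x -0.025 0.037
0.02 207 zmax [-0.01  -0.003] x -0.026 0.037
0.03 91 zmax [-0.015 -0.013] x -0.027 0.035
0.04 95 zmax [-0.014 -0.013] x -0.027 0.032
0.05 77 zmax [-0.016 -0.012] x -0.029 0.031
0.06 117 zmax [-0.017 -0.012] x -0.034 0.036
0.07 159 zmax [-0.02 -0.01] x -0.037 0.037
0.08 180 zmax [-0.017 -0.005] x -0.037 0.038
0.09 79 zmax [-0.034 -0.028] x -0.034 0.037
side
-0.1 30 zmax [-0.033 -0.023] x -0.037 0.007
-0.09 109 zmax [-0.011 -0.001] x -0.039 0.005
-0.08 191 zmax [-0.002  0.002] x -0.039 0.001
-0.07 83 zmax [-0.014 -0.011] x -0.038 -0.009
-0.06 43 zmax [-0.013 -0.011] x -0.032 -0.018
-0.05 49 zmax [-0.012 -0.011] x -0.032 -0.023
-0.04 45 zmax [-0.022 -0.01 ] x -0.03 -0.017
-0.03 98 zmax [-0.01  -0.005] x -0.038 -0.015
-0.02 125 zmax [0.041 0.054] x -0.038 -0.01
-0.01 188 zmax [0.056 0.065] x -0.038 -0.008
-0.0 133 zmax [0.055 0.063] x -0.037 0.017
0.01 412 zmax [0.047 0.054] x -0.038 0.025
0.02 303 zmax [-0.005  0.032] x -0.039 0.026
0.03 252 zmax [-0.005  0.001] x -0.038 0.034
0.04 90 zmax [-0.014 -0.011] x -0.032 0.024
0.05 86 zmax [-0.013 -0.011] x -0.032 0.025
0.06 103 zmax [-0.013 -0.01 ] x -0.032 0.032
0.07 176 zmax [-0.036 -0.014] x -0.038 0.035
0.08 464 zmax [-0.001  0.001] x -0.038 0.035
0.09 351 zmax [-0.023 -0.021] x -0.038 0.035
```

Clearance confirmed: the body's underside is at TCP level, 20 mm above the finial. Next is a slow touchdown.

Call:
{"op": "carry_out", "data": {
  "plan": [
    [0, 0, -0.5, 0, 0],
    [0, 0, -1.0, 0, 0],
    [0, 0, -1.4, 0, 0],
    [0, 0, -1.7, 0, 0],
    [0, 0, -1.9, 0, 0],
    [0, 0, -2.0, 0, 0],
    [0, 0, -2.1, 0, 0],
    [0, 0, -2.2, 0, 0],
    [0, 0, -2.3, 0, 0],
    [0, 0, -2.4, 0, 0],
    [0, 0, -2.4, 0, 0],
    [0, 0, -2.4, 0, 0],
    [0, 0, -2.4, 0, 0]
  ]
}}

```text
clock: 4.65
position: [0.6395, 0.0609, 0.1183]
ee_rot: [-3.1, -0.506, -0.0]
force: [-2.6, -1.0, 5.3]
width: 0.007
```

Call:
{"op": "carry_out", "data": {
  "plan": [
    [0, -0.5, 0, 0, 0],
    [-0.05, -1.0, 0, 0, 0],
    [-0.1, -1.5, 0, 0, 0],
    [-0.2, -2.0, 0, 0, 0],
    [-0.3, -2.5, 0, 0, 0],
    [-0.45, -2.95, 0, 0, 0],
    [-0.45, -2.95, 0, 0, 0]
  ]
}}

```text
clock: 5.35
position: [0.6349, 0.0298, 0.1182]
ee_rot: [3.101, 0.504, -0.001]
force: [-0.1, -2.0, 3.9]
width: 0.008
```

Call:
{"op": "carry_out", "data": {
  "plan": [
    [-0.15, -0.45, 0, 0, 0],
    [-0.3, -0.95, 0, 0, 0],
    [-0.45, -1.4, 0, 0, 0],
    [-0.65, -1.9, 0, 0, 0],
    [-0.8, -2.4, 0, 0, 0],
    [-1.0, -2.85, 0, 0, 0],
    [-1.0, -2.85, 0, 0, 0]
  ]
}}

```text
clock: 6.05
position: [0.6246, -0.0001, 0.1182]
ee_rot: [3.1, 0.502, -0.001]
force: [0.9, -0.9, 4.8]
width: 0.005
```

Call:
{"op": "carry_out", "data": {
  "plan": [
    [-0.2, -0.4, 0, 0, 0],
    [-0.45, -0.75, 0, 0, 0],
    [-0.7, -1.15, 0, 0, 0],
    [-0.95, -1.5, 0, 0, 0],
    [-1.2, -1.9, 0, 0, 0],
    [-1.45, -2.25, 0, 0, 0],
    [-1.75, -2.65, 0, 0, 0],
    [-2.1, -3.05, 0, 0, 0],
    [-2.4, -3.45, 0, 0, 0],
    [-2.7, -3.8, 0, 0, 0],
    [-3.05, -4.2, 0, 0, 0],
    [-3.35, -4.5, 0, 0, 0],
    [-3.35, -4.5, 0, 0, 0]
  ]
}}

```text
clock: 7.35
position: [0.5905, -0.0461, 0.1182]
ee_rot: [3.1, 0.501, -0.002]
force: [1.6, -0.4, 5.2]
width: 0.003
```

Call:
{"op": "carry_out", "data": {
  "plan": [
    [-0.4, -0.3, 0, 0, 0],
    [-0.8, -0.6, 0, 0, 0],
    [-1.15, -0.9, 0, 0, 0],
    [-1.55, -1.2, 0, 0, 0],
    [-1.9, -1.5, 0, 0, 0],
    [-2.3, -1.8, 0, 0, 0],
    [-2.75, -2.05, 0, 0, 0],
    [-3.2, -2.3, 0, 0, 0],
    [-3.65, -2.5, 0, 0, 0],
    [-4.1, -2.75, 0, 0, 0],
    [-4.5, -3.0, 0, 0, 0],
    [-4.9, -3.2, 0, 0, 0],
    [-4.9, -3.2, 0, 0, 0]
  ]
}}

```text
clock: 8.65
position: [0.5407, -0.0786, 0.1181]
ee_rot: [3.099, 0.5, -0.004]
force: [0.1, 0.3, 4.7]
width: 0.005
```

Call:
{"op": "carry_out", "data": {
  "plan": [
    [-0.5, -0.15, 0, 0, 0],
    [-0.95, -0.3, 0, 0, 0],
    [-1.4, -0.45, 0, 0, 0],
    [-1.9, -0.6, 0, 0, 0],
    [-2.35, -0.7, 0, 0, 0],
    [-2.8, -0.85, 0, 0, 0],
    [-3.3, -0.95, 0, 0, 0],
    [-3.8, -1.05, 0, 0, 0],
    [-4.3, -1.1, 0, 0, 0],
    [-4.8, -1.15, 0, 0, 0],
    [-5.3, -1.2, 0, 0, 0],
    [-5.75, -1.25, 0, 0, 0],
    [-5.75, -1.25, 0, 0, 0],
    [-5.75, -1.25, 0, 0, 0]
  ]
}}

```text
clock: 10.05
position: [0.4822, -0.0913, 0.1179]
ee_rot: [3.1, 0.5, -0.007]
force: [-0.4, -1.3, 4.8]
width: 0.007
```

Call:
{"op": "carry_out", "data": {
  "plan": [
    [0, 0, 0.2, 0, 0],
    [0, 0, 0.5, 0, 0],
    [0, 0, 1, 0, 0],
    [0, 0, 2, 0, 0],
    [0, 0, 4, 0, 0],
    [0, 0, 7, 0, 0],
    [0, 0, 10, 0, 0],
    [0, 0, 13, 0, 0],
    [0, 0, 15, 0, 0],
    [0, 0, 15, 0, 0],
    [0, 0, 15, 0, 0],
    [0, 0, 15, 0, 0],
    [0, 0, 15, 0, 0],
    [0, 0, 15, 0, 0]
  ]
}}

```text
clock: 11.45
position: [0.4819, -0.0912, 0.2672]
ee_rot: [3.1, 0.5, -0.009]
force: [-0.1, 0.9, 0.4]
width: 0.006
```

```bash
python3 - <<'E'
from h import *
s=arm.observe();print(s["position"],s["force"],s["clock"])
p,_=arm.get_image("side");o=np.load("side0.npz")["p"]
cv2.imwrite("pics/end.png",np.hstack([cv2.resize(q[90:390,120:420],(400,400)) for q in(o,p)])[:,:,::-1])
E
```

```text
[ 0.48190881 -0.09119618  0.26721013] [-0.13779628  0.92668766  0.3598298 ] 11.45
```

View pics/end.png

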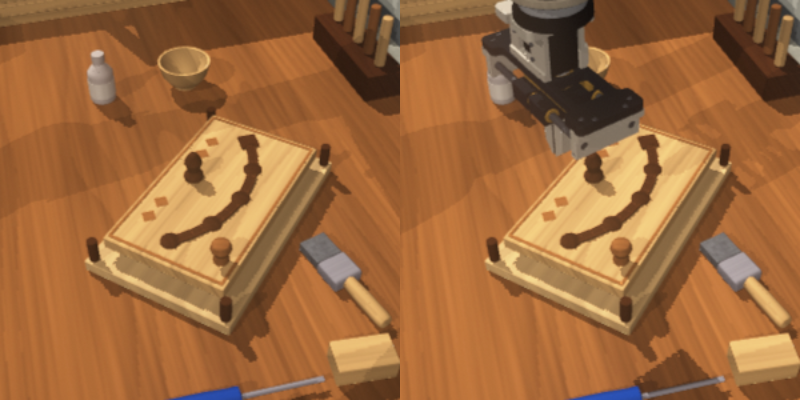

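The before and after views match: cradle posts at (92,250) and (492,250), pull at (221,248) and (621,248), finial, brush and block unmoved. The tool is clear, so I'm handing in.

```bash
python3 -c "
from cell import arm
print(arm.sign_off())"
```

```text
the job is handed in; nothing more can be done
None
```

I traced the whole band with the fingers closed, from the square boss over each round boss to boss 5, then lifted 15 cm clear and handed the job in at about 11.5 s. No verdict was reported.

- **Contact:** the measured upward force was 5.3, 3.9, 4.8, 5.2, 4.7 and 4.8 N at boss 1, the first half-way point and bosses 2 to 5. The fingertips stayed at a nearly constant height, pressing the panel down about 4 mm. Force was read only at the end of each move, so contact at the other three half-way points rests on that constant height, not on a reading.
- **Position:** the tool stopped within about 4 mm of each target I had estimated. The wrist-camera and fixed-camera estimates disagreed by about 3 mm, well inside the 13 mm allowed. The wrist camera could not see boss 5, so its position came from the fixed cameras and the fitted arc.
- **End state:** the force after lifting was within the sensor's noise (under 1 N). The before and after side views showed the cradle, finial, pull, brush, block and screwdriver in the same places. The gripper partly hid the bowl and bottle in the last view; the trace did not go near them.

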